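Hang the hooked ladle on the pot rim

TASK

Take the red-handled ladle, the one with a hook on its handle, and hang it by that hook over the rim of the blue pot, its cup inside the pot and clear of the bottom and its hook outside, so that it stays there by itself. Keep the pot standing upright, and leave the black-handled ladle standing where it is.

Things in the scene. Friction and masses are not known exactly. Their poses are not given: they have to be found in the camera images.
- hook_ladle: Steel ladle with red grip and rim hook, standing upright on its flat cup (diameter 78, 48 high), 0.14-0.24 kg. Origin: centre of cup's underside, z up. Flat upright stem (4 in x, 18 in y) at x=-40. Above the cup a hook, 18 wide, reaches from the stem to -x (away from the cup) and turns down. Total height 165 mm. The hook side (-x) faces roughly the robot at the start.
- hook_ladle_grip (a point): Grip point, at (-40, 0, 140) mm in the ladle's frame, same axes: in the red grip bar, which is 14 mm in x, 22 mm in y and spans 105 to 165 mm above the ladle's origin. Pinch it here from above across the 22 mm (along the ladle's y).
- hook (a point): Where the rim should come: middle of the hook's gap at the underside of its top, (-52, 0, 85) mm in the ladle's frame, same axes. Clear gap 20 mm (x=-42 to -62) between stem and hook leg; the leg is 4 mm thick, its tip 28 mm below this point. Turn and carry it so that -x points outward from the pot's axis.
- pot: Round blue stew pot, empty, loose, 1.6 kg. Outer diameter 190 mm, wall 4 mm (rim bead 5 mm) centred 93 mm from the axis; rim 125 mm above its underside. Origin: centre of underside, z up. Dark side handles at +y and -y reach 135 mm from the axis, 75 mm wide along x, 85-100 mm above the underside: hang the ladle away from them, say on the -x side, which roughly faces the robot.
- pot_rim (a point): Centre of the pot's mouth at rim height, 125 mm above the pot's origin, same axes as the pot.
- plain_ladle: Look-alike ladle of the same size and shape, but with a black grip and no hook; origin and axes as for the hooked one. It must stay where it stands. One ladle stands left of the pot and one right of it, either way round.

How it is judged (in metres and radians):
At the end, for the whole second after the job is handed in: Red ladle at rest on the rim: hook gap's middle 79-107 mm from the pot's axis, hook top's underside 115-136 mm above the pot's base, cup centre within 65 mm of the axis, over 20 mm up, leaning < 0.4 rad, borne by the pot. Pot upright (0.1 rad); black ladle upright (0.15 rad), moved < 30 mm (horizontal distance between hook and pot_rim between 0.079 and 0.107 m and z of hook in the frame of pot between 0.115 and 0.136 m and horizontal distance between hook_ladle and pot_rim below 0.065 m and height (world z) of hook_ladle above 0.02 m and contact force between hook_ladle and pot above 0.5 N and angle between hook_ladle's own z axis and vertical below 0.4 rad and linear speed of hook_ladle below 0.03 m/s and angle between pot's own z axis and vertical below 0.1 rad and angle between plain_ladle's own z axis and vertical below 0.15 rad and distance of plain_ladle from where it was at the start of the episode below 0.03 m); the robot touches nothing.
It fails at once if the pot is tipped (angle between pot's own z axis and vertical above 0.3 rad).
It fails at once if the black-handled ladle is knocked over or carried off (angle between plain_ladle's own z axis and vertical above 0.5 rad or distance of plain_ladle from where it was at the start of the episode above 0.06 m).
It also fails if it takes over 42 s, if anything falls off the work surface, if the arm or the gripper's body presses on something with over 40 N, if the wrist force passes 120 N, or if a joint passes its speed limit or range.

ROBOT

A 6-joint arm with a two-finger parallel gripper is mounted at the origin on a cart in front of the work surface, level with it; the furniture and walls round the work are solid. World frame = base frame: x ahead of the robot, y to its left, z up, the work surface at z = 0. Lengths are in mm, angles in rad, forces in N, time in s.
With the tool pointing down it reaches from about 300 to 775 mm from the base axis. Payload 14.6 kg.
Tool frame: the origin (TCP) lies at the very end of the fingers, on their centre line; the grasp point (between the pads) lies 19 mm behind it; z points along the fingers, y is the line along which they close (so a half turn about z gives the same grasp; the last joint's range is limited). The gripper opens to 94 mm and grips with 3 to 60 N. Pads are 16 mm wide; open, the fingers measure 119 mm over their backs; the gripper's body (75 mm by 177 mm) begins 78 mm behind the grasp point.
Start: joints at [1.104, 0.3, 1.521, -0, 1.321, -0.067], TCP at [214.075, 506.617, 205.446] pointing down, gripper open.
Joint ranges: [-3.03, 3.03], [-0.79, 2.21], [0.23, 2.52], [-1.04, 4.18], [0, 3.07], [-2.55, 2.55]. Speed limits (rad/s): [2.22, 2.22, 2.57, 3.14, 3.14, 3.14].

INTERFACE

Orientations are given as [roll, pitch, yaw] about the fixed x, y, z axes, in that order (R = Rz(yaw) Ry(pitch) Rx(roll)).
In Python, from cell import manip, camera, get_calibration gives the robot as it stands. The module is installed in compiled form; this text tells all that it offers.
- The arm moves only by the tool jog_arm, never from a script. Its argument "plan" is one flat list of numbers, 6 for each row, row after row: the shift along the world's x, y, z in m, then the turn, a rotation vector about the world's x, y, z in degrees. A call has 1 to 20 rows; each row is the pose to reach, as a shift and turn from the pose commanded when the call began; what a row does not reach only later rows make up. A row lasts 1/10 s, in which the tool goes at most 50 mm and 8.59 degrees, less where a joint would pass 70% of its speed; a pose out of reach is approached as far as the arm can. A call with a gripper value outside its range is refused whole. "claw" is the finger opening in m, from 0 to 0.094, set as the call begins (left out, the last holds). The fingers move at their own pace and stop on an object; "force" is the grip in N (left out, the last holds). Time passes only in rows, so rows that repeat a pose let the fingers close. It gives the time, the measured TCP pose, the force, the opening and the grip force at its end, in the units of the state.
- manip.read_state(): the state, without advancing time (a new reading comes with each control period).
- camera(name): name is "scene" or "side" or "wrist"; returns (picture, depth): 400x640x3 uint8, red, green, blue; 400x640 float32, mm along the optical axis (not along the pixel's ray), 0 where there is no reading.
- get_calibration(name): a dict with "fx", "fy", "cx", "cy" (pixels), "k1" (the pictures are not rectified: a ray, as slopes to the right and down, at radius r is drawn at 1 + k1 r^2 times it, then the intrinsics apply), "origin" and "attitude" of the camera in the world. Camera axes: x right, y down, z forward; pixel columns grow to the right and rows downward; lengths in mm; the calibration is good to about 2 mm. A picture is of the moment at which its call begins: read the wrist's pose just before it. get_calibration takes no time and is no camera call; for the wrist camera it gives the pose at the moment of the call.
- manip.sign_off(): hands the job in; it is judged then, once.
The state is a dict: "clock": time; "joints": joint angles; "qd": joint speeds; "effort": joint torques, N m; "eef_pos": TCP position; "eef_rot": TCP orientation; "wrist_force": force on the tool from outside, world axes, zero at the start; "moment": the same for the moment, N m; "finger_gap": finger opening in mm; "finger_force": force on a finger pad.
Only numpy, scipy, OpenCV 4.12 (cv2) and the standard library are available. Lean on these libraries where they do the work, as an engineer would, in place of code of your own. Each camera call takes 0.05 s, during which the arm holds its last target. There are 200 camera calls.

## Working session

There is one attempt and no reset: what is moved stays moved. The work goes in short steps, Python scripts to look and compute and a tool call to move; the robot and the scene stay as the last step left them, time stands still between calls to the robot, and variables do not carry over. Pictures are saved under pics/ and viewed, at most 10 in all, crops included, and the job is handed in when it is done.

Besides the shell and the picture viewer there is one more tool, called after "Request:" by a JSON object that holds its "method" and its "body", one argument or row to a line. jog_arm: Moves the arm, as the interface text tells. Its arguments: {"type":"object","properties":{"plan":{"type":"array"},"claw":{"type":"number"},"force":{"type":"number"}},"required":["plan"]}

```bash
mkdir -p pics; cat > h.py <<'E'
import numpy as np, cv2
from scipy.spatial.transform import Rotation as R
from cell import manip, camera, get_calibration
def att(c):
    a=np.array(c["attitude"],float)
    return a if a.shape==(3,3) else (R.from_euler('xyz',a).as_matrix() if a.size==3 else R.from_quat(a).as_matrix())
def pts(c,uv,d):
    K=np.array([[c['fx'],0,c['cx']],[0,c['fy'],c['cy']],[0,0,1.]])
    n=cv2.undistortPoints(np.array(uv,float).reshape(-1,1,2),K,np.array([c['k1'],0,0,0.])).reshape(-1,2)
    return (np.c_[n,np.ones(len(n))]*np.array(d,float).reshape(-1,1))@att(c).T+np.array(c['origin'])
def cloud(name,fn):
    c=get_calibration(name);p,d=camera(name)
    m=fn(cv2.cvtColor(p,cv2.COLOR_RGB2HSV))&(d>0)
    v,u=np.nonzero(m)
    return pts(c,np.c_[u,v],d[v,u]),np.c_[u,v]
red=lambda h:((h[...,0]<8)|(h[...,0]>172))&(h[...,1]>130)&(h[...,2]>60)
blue=lambda h:(h[...,0]>95)&(h[...,0]<130)&(h[...,1]>110)&(h[...,2]>40)
E
python3 - <<'E'
from h import *
ims=[]
for n in("scene","side"):
    c=get_calibration(n);print(n,c)
    p,d=camera(n);ims.append(p)
    h=cv2.cvtColor(p,cv2.COLOR_RGB2HSV)
    for k,f in(("red",red),("blue",blue)):
        m=f(h)&(d>0);v,u=np.nonzero(m)
        if len(u)==0: print(k,0);continue
        P=pts(c,np.c_[u,v],d[v,u]);print(k,len(u),u.min(),u.max(),v.min(),v.max(),np.percentile(P,[1,50,99],axis=0).round())
cv2.imwrite("pics/a.png",cv2.resize(np.hstack(ims),(800,250))[...,::-1])
print(manip.read_state())
E
```

```text
scene {'fx': 436.21792703979605, 'fy': 436.21792703979605, 'cx': 319.99005757623644, 'cy': 196.4248347266404, 'k1': 0.01701646618059877, 'origin': array([ -61.83785773, -470.41551396,  884.81281028]), 'attitude': array([-2.43288591e+00, -5.07364917e-04, -9.77375979e-01])}
red 267 135 408 38 270 [[ 415. -351.   53.]
 [ 425. -335.  119.]
 [ 794.  889.  165.]]
blue 1245 310 370 198 226 [[ 498. -185.   -0.]
 [ 549. -122.    4.]
 [ 596.  -59.   12.]]
side {'fx': 381.1189739673733, 'fy': 381.1189739673733, 'cx': 326.4590603267073, 'cy': 205.33348688542767, 'k1': -0.07235108282254703, 'origin': array([ 438.03337452, -814.50243517,  566.12225445]), 'attitude': array([-2.14966616, -0.00413889, -0.07375077])}
red 334 160 369 88 284 [[-504. -354. -200.]
 [ 427. -350.  138.]
 [ 735. 1838.  165.]]
blue 5582 293 377 186 275 [[ 422. -237.    4.]
 [ 513. -113.   71.]
 [ 595.  -50.  118.]]
{'clock': 0.1, 'joints': array([ 1.10437403e+00,  3.00388507e-01,  1.52151908e+00, -3.93515363e-05,
        1.32068590e+00, -6.65963602e-02]), 'qd': array([-0.00171804,  0.00061295, -0.00276955, -0.0017974 , -0.00095207,
       -0.00153609]), 'effort': array([ 6.29359620e-04, -5.32636464e+01, -3.53290057e+01,  7.09445472e-02,
        2.34476494e-02, -7.98123688e-05]), 'eef_pos': array([213.99744521, 506.40818482, 204.95785949]), 'eef_rot': array([-3.14059151e+00, -2.85693666e-05,  2.74177646e+00]), 'wrist_force': array([ 0.30279509, -0.53434356, -0.21824325]), 'moment': array([-0.00875205, -0.01480246, -0.03105262]), 'finger_force': 0.0, 'finger_gap': 93.98981129131711}
```

View pics/a.png

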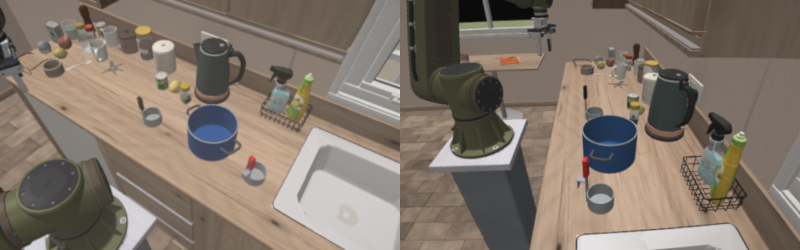

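The red ladle stands right of the pot, at about (400,262) in the scene picture and (935,275) in the stitched frame (side picture). The pot is at (341,211), and the black ladle is left of it at (240,185). Next I take closer crops and measure.

```bash
python3 - <<'E'
from h import *
out=[]
for n in("scene","side"):
    c=get_calibration(n);p,d=camera(n);h=cv2.cvtColor(p,cv2.COLOR_RGB2HSV)
    V,U=np.mgrid[:400,:640]
    P=pts(c,np.c_[U.ravel(),V.ravel()],d.ravel());P[d.ravel()==0]=9999
    m=red(h).ravel()&(abs(P[:,0]-430)<60)&(abs(P[:,1]+350)<60)
    Q=P[m];print(n,'red',m.sum(),np.percentile(Q,[2,50,98],axis=0).round(1))
    T=Q[Q[:,2]>158];print(' top',T.mean(0),T.std(0),len(T)); L=Q[(Q[:,2]>108)&(Q[:,2]<156)];print(' side',L.mean(0),L.std(0))
    # ladle any colour
    b=(abs(P[:,0]-450)<75)&(abs(P[:,1]+345)<75)&(P[:,2]>40)&(P[:,2]<56)
    Q=P[b];print(' cup rim',b.sum(),np.percentile(Q,[1,50,99],axis=0).round(1))
    if len(Q)>10:
        A=np.c_[2*Q[:,:2],np.ones(len(Q))];s=np.linalg.lstsq(A,(Q[:,:2]**2).sum(1),rcond=None)[0];print('  circ',s[:2],np.sqrt(s[2]+s[0]**2+s[1]**2))
    b=(abs(P[:,0]-515)<130)&(abs(P[:,1]+100)<130)&(P[:,2]>119)&(P[:,2]<131)
    Q=P[b];print(' pot rim',b.sum(),np.percentile(Q,[1,50,99],axis=0).round(1))
    A=np.c_[2*Q[:,:2],np.ones(len(Q))];s=np.linalg.lstsq(A,(Q[:,:2]**2).sum(1),rcond=None)[0];r=np.sqrt(s[2]+s[0]**2+s[1]**2);print('  circ',s[:2],r,np.std(np.linalg.norm(Q[:,:2]-s[:2],axis=1)))
    b=(abs(P[:,0]-515)<160)&(abs(P[:,1]+100)<160)&(P[:,2]>80)&(P[:,2]<104)&(np.linalg.norm(P[:,:2]-s[:2],axis=1)>105)&(np.linalg.norm(P[:,:2]-s[:2],axis=1)<140)
    Q=P[b]; print(' handles',[ (Q[k].mean(0).round(),k.sum()) for k in (Q[:,1]>s[1],Q[:,1]<s[1]) if k.any()])
    out.append(cv2.resize(p[120:300,270:470] if n=="scene" else p[130:310,230:430],(400,360),interpolation=cv2.INTER_CUBIC))
cv2.imwrite("pics/b.png",np.hstack(out)[...,::-1])
E
```

```text
scene red 146 [[ 415.1 -350.8  113.1]
 [ 418.1 -343.4  145.2]
 [ 426.8 -333.7  164.3]]
 top [ 421.60229942 -342.47883567  162.34892969] [3.65348671 5.4669322  1.6129201 ] 58
 side [ 417.28535844 -343.41336192  132.40546519] [ 1.45900961  4.91775038 11.5773644 ]
 cup rim 178 [[ 419.2 -393.    40.1]
 [ 449.3 -364.4   45.7]
 [ 500.  -317.7   54.1]]
  circ [ 460.21910278 -354.19486116] 38.035912218657856
 pot rim 482 [[ 411.3 -229.2  119.2]
 [ 489.9 -132.7  122.9]
 [ 599.1  -47.9  126.6]]
  circ [ 505.56046307 -142.51492458] 93.05692563827961 1.6527415906716567
 handles [(array([542., -23.,  96.]), np.int64(122)), (array([ 455., -247.,   95.]), np.int64(96))]
side red 281 [[ 418.5 -353.8  110.7]
 [ 425.4 -351.   144.7]
 [ 432.8 -334.3  164.5]]
 top [ 425.96811135 -344.24578566  162.5284568 ] [4.05008945 6.07422285 1.73430431] 86
 side [ 425.47143646 -350.8379123   133.43497538] [ 4.19879295  2.85367864 13.15274785]
 cup rim 416 [[ 422.4 -392.8   40.2]
 [ 461.3 -350.8   46.2]
 [ 501.1 -316.2   53.8]]
  circ [ 463.21015427 -354.67756393] 37.652758433976366
 pot rim 502 [[ 414.7 -229.5  119.1]
 [ 510.3 -128.3  123.1]
 [ 601.4  -49.8  125.5]]
  circ [ 508.35565037 -143.54550293] 92.61903655678336 1.517780747794772
 handles [(array([ 458., -248.,   96.]), np.int64(80))]
```

View pics/b.png

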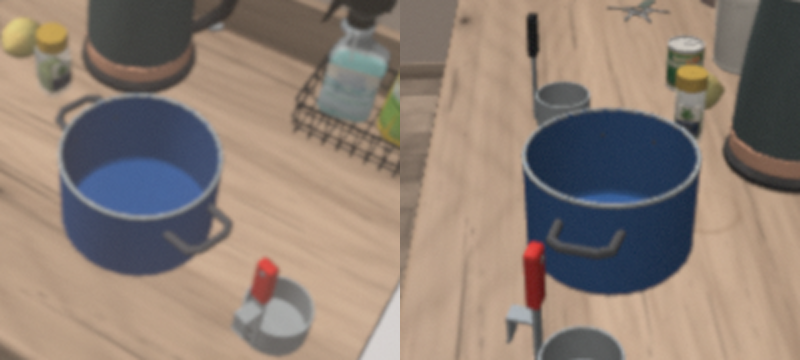

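Two views agree:

| Item | Position | Check |
|---|---|---|
| Red grip | (424,-343), top at 164 | text says 165 |
| Cup centre | (462,-354), 39.5 mm from the grip | text says 40; yaw is about -16° |
| Pot rim | centre (507,-143), r=93, z≈125 | matches the text |

The pot's -x direction is about 158°, so the ladle barely needs turning. I move above the grip.

Request:
{"method": "jog_arm", "body": {
  "plan": [0.21,-0.85,0.045,0,0,6.7,0.21,-0.85,0.045,0,0,6.7,0.21,-0.85,0.045,0,0,6.7,0.21,-0.85,0.045,0,0,6.7,0.21,-0.85,0.045,0,0,6.7,0.21,-0.85,0.045,0,0,6.7,0.21,-0.85,0.045,0,0,6.7,0.21,-0.85,0.045,0,0,6.7,0.21,-0.85,0.045,0,0,6.7,0.21,-0.85,0.045,0,0,6.7,0.21,-0.85,0.045,0,0,6.7,0.21,-0.85,0.045,0,0,6.7,0.21,-0.85,0.045,0,0,6.7,0.21,-0.85,0.045,0,0,6.7,0.21,-0.85,0.045,0,0,6.7,0.21,-0.85,0.045,0,0,6.7,0.21,-0.85,0.045,0,0,6.7,0.21,-0.85,0.045,0,0,6.7,0.21,-0.85,0.045,0,0,6.7,0.21,-0.85,0.045,0,0,6.7],
  "claw": 0.07
}}

```text
clock: 2.2
eef_pos: [423.8, -343.2, 249.9]
eef_rot: [3.141, -0.001, 2.858]
wrist_force: [0.0, -0.2, 0.7]
finger_gap: 69.9
finger_force: 0.0
```

```bash
python3 - <<'E'
from h import *
c=get_calibration("wrist");p,d=camera("wrist");h=cv2.cvtColor(p,cv2.COLOR_RGB2HSV)
V,U=np.mgrid[:400,:640];P=pts(c,np.c_[U.ravel(),V.ravel()],d.ravel());P[d.ravel()==0]=9999
m=red(h).ravel()&(abs(P[:,0]-424)<60)&(abs(P[:,1]+344)<60);T=P[m&(P[:,2]>158)]
print(len(T));
if len(T)>20: print(T.mean(0),np.percentile(T,[1,99],axis=0),cv2.minAreaRect(T[:,:2].astype(np.float32)))
b=(abs(P[:,0]-460)<75)&(abs(P[:,1]+350)<75)&(P[:,2]>42)&(P[:,2]<54);Q=P[b]
if len(Q)>10: A=np.c_[2*Q[:,:2],np.ones(len(Q))];s=np.linalg.lstsq(A,(Q[:,:2]**2).sum(1),rcond=None)[0];print(len(Q),s[:2],np.sqrt(s[2]+s[0]**2+s[1]**2))
cv2.imwrite("pics/c.png",p[...,::-1])
E
```

```text
339
[ 423.74566513 -341.78277564  163.44242191] [[ 416.93499182 -351.96121245  158.76906984]
 [ 431.56402511 -331.9564861   165.50204053]] ((424.4147644042969, -342.067138671875), (20.060251235961914, 13.0281343460083), 73.92036437988281)
498 [ 462.79669766 -354.63891546] 37.107015563906586
```

View pics/c.png

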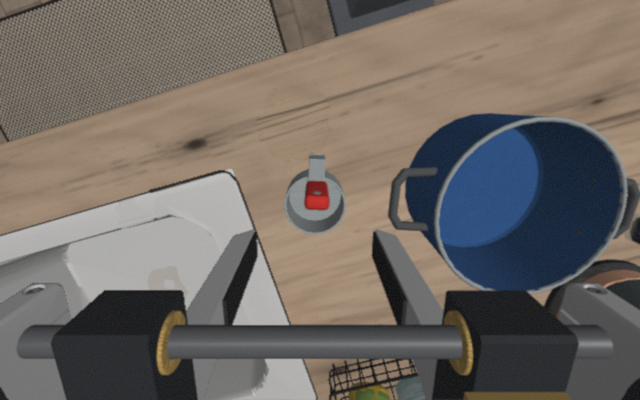

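The wrist view shows the red grip at (317,195), in line with the fingers, with the hook above it at (317,160). The measured grip is (424.2,-342.2) at 73.9°, which agrees. I descend and grip.

Request:
{"method": "jog_arm", "body": {
  "plan": [0.0,0.001,-0.04,0,0,0,0.0,0.001,-0.07,0,0,0,0.0,0.001,-0.1,0,0,0,0.0,0.001,-0.12,0,0,0,0.0,0.001,-0.129,0,0,0,0.0,0.001,-0.129,0,0,0,0.0,0.001,-0.129,0,0,0]
}}

```text
clock: 2.95
eef_pos: [424.5, -342.3, 122.7]
eef_rot: [-3.141, 0.002, 2.859]
wrist_force: [0.4, -0.9, 1.2]
finger_gap: 70.1
finger_force: 0.0
```

Request:
{"method": "jog_arm", "body": {
  "plan": [0,0,0,0,0,0,0,0,0,0,0,0,0,0,0,0,0,0,0,0,0,0,0,0,0,0,0,0,0,0,0,0,0,0,0,0,0,0,0,0,0,0,0,0,0,0,0,0,0,0,0,0,0,0,0,0,0,0,0,0],
  "claw": 0.01,
  "force": 30
}}

```text
clock: 3.95
eef_pos: [424.0, -342.3, 121.4]
eef_rot: [3.142, -0.0, 2.859]
wrist_force: [-1.2, 0.7, -1.1]
finger_gap: 21.6
finger_force: 30.0
```

Gripped, with the gap at 21.6. I lift, then carry over the pot.

Request:
{"method": "jog_arm", "body": {
  "plan": [0,0,0.02,0,0,0,0,0,0.05,0,0,0,0,0,0.08,0,0,0,0,0,0.11,0,0,0,0,0,0.14,0,0,0,0,0,0.155,0,0,0,0,0.01,0.16,0,0,0,0.001,0.035,0.16,0,0,0,0.002,0.065,0.16,0,0,0,0.002,0.095,0.16,0,0,0,0.003,0.125,0.16,0,0,0,0.004,0.155,0.16,0,0,0,0.004,0.185,0.16,0,0,0,0.005,0.208,0.16,0,0,0,0.005,0.22,0.16,0,0,0,0.005,0.222,0.16,0,0,0,0.005,0.222,0.16,0,0,0,0.005,0.222,0.16,0,0,0,0.005,0.222,0.16,0,0,0,0.005,0.222,0.16,0,0,0]
}}

```text
clock: 5.95
eef_pos: [429.0, -120.9, 281.3]
eef_rot: [-3.142, -0.0, 2.858]
wrist_force: [0.5, -0.3, -2.1]
finger_gap: 22.1
finger_force: 29.9
```

```bash
python3 - <<'E'
from h import *
out=[]
for n in("scene","side"):
    c=get_calibration(n);p,d=camera(n);h=cv2.cvtColor(p,cv2.COLOR_RGB2HSV)
    V,U=np.mgrid[:400,:640];P=pts(c,np.c_[U.ravel(),V.ravel()],d.ravel());P[d.ravel()==0]=9999
    b=(abs(P[:,0]-507)<105)&(abs(P[:,1]+143)<105)&(P[:,2]>120)&(P[:,2]<130);Q=P[b]
    A=np.c_[2*Q[:,:2],np.ones(len(Q))];s=np.linalg.lstsq(A,(Q[:,:2]**2).sum(1),rcond=None)[0];print(n,len(Q),s[:2],np.sqrt(s[2]+s[0]**2+s[1]**2))
    b=(abs(P[:,0]-468)<70)&(abs(P[:,1]+131)<60)&(P[:,2]>198)&(P[:,2]<216);Q=P[b]
    if len(Q)>10: A=np.c_[2*Q[:,:2],np.ones(len(Q))];s=np.linalg.lstsq(A,(Q[:,:2]**2).sum(1),rcond=None)[0];print(' cup',len(Q),s[:2],np.sqrt(s[2]+s[0]**2+s[1]**2),np.percentile(Q[:,2],[2,98]))
    m=red(h).ravel()&(abs(P[:,0]-430)<40)&(abs(P[:,1]+120)<40)
    if m.any(): print(' red',P[m].mean(0))
    out.append(cv2.resize(p[60:260,240:440],(400,400),interpolation=cv2.INTER_CUBIC))
cv2.imwrite("pics/d.png",np.hstack(out)[...,::-1])
E
```

```text
scene 411 [ 505.55072453 -142.8204996 ] 93.1636310691876
 cup 267 [ 464.02082909 -131.68940578] 37.954854829408454 [198.45515114 212.71972223]
 red [ 423.14507596 -117.84919549  305.06059898]
side 463 [ 508.31410274 -143.74849755] 92.59525916990984
 cup 384 [ 467.91618967 -133.73167184] 37.460951725658184 [198.168859   211.36790502]
 red [ 432.50195044 -126.55883401  282.27009209]
```

View pics/d.png

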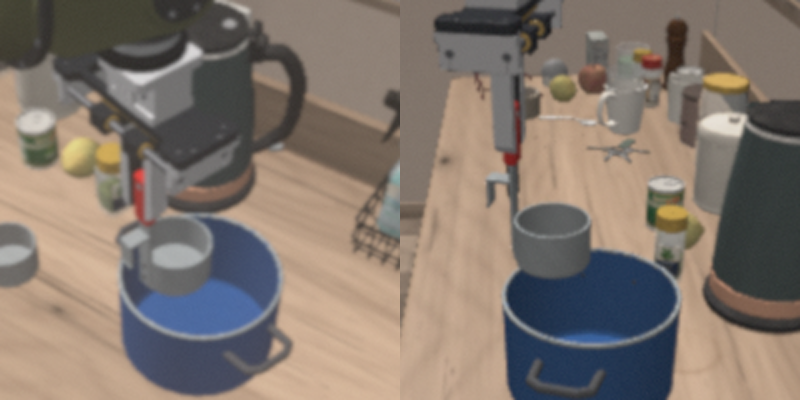

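Cup and hook hang over the pot's near-left rim (scene crop: hook (135,240), rim (125,260)). The cup centre is 42 mm from the axis in both views, against 41 wanted. I lower it.

Request:
{"method": "jog_arm", "body": {
  "plan": [0.001,0,-0.015,0,0,0,0.001,0,-0.03,0,0,0,0.001,0,-0.045,0,0,0,0.001,0,-0.06,0,0,0,0.001,0,-0.075,0,0,0,0.001,0,-0.09,0,0,0,0.001,0,-0.1,0,0,0,0.001,0,-0.108,0,0,0,0.001,0,-0.113,0,0,0,0.001,0,-0.115,0,0,0,0.001,0,-0.115,0,0,0,0.001,0,-0.115,0,0,0]
}}

```text
clock: 7.25
eef_pos: [430.2, -120.5, 166.8]
eef_rot: [-3.142, 0.001, 2.859]
wrist_force: [-0.8, 0.2, -2.5]
finger_gap: 21.7
finger_force: 29.9
```

Request:
{"method": "jog_arm", "body": {
  "plan": [0,0,-0.001,0,0,0,0,0,-0.002,0,0,0,0,0,-0.003,0,0,0,0,0,-0.004,0,0,0,0,0,-0.005,0,0,0,0,0,-0.005,0,0,0,0,0,-0.005,0,0,0]
}}

```text
clock: 7.95
eef_pos: [430.1, -120.4, 161.4]
eef_rot: [3.142, -0.0, 2.859]
wrist_force: [-0.2, -0.3, -1.8]
finger_gap: 22.1
finger_force: 29.9
```

```bash
python3 - <<'E'
from h import *
out=[]
for n in("scene","side"):
    p,d=camera(n);out.append(cv2.resize(p[100:300,240:440],(400,400),interpolation=cv2.INTER_CUBIC))
cv2.imwrite("pics/e.png",np.hstack(out)[...,::-1])
s=manip.read_state();print(s['eef_pos'],s['wrist_force'],s['moment'])
E
```

```text
[ 430.09332273 -120.37946303  161.47886731] [ 0.41974948  0.1678452  -2.01720411] [0.00226531 0.04029053 0.03486656]
```

View pics/e.png

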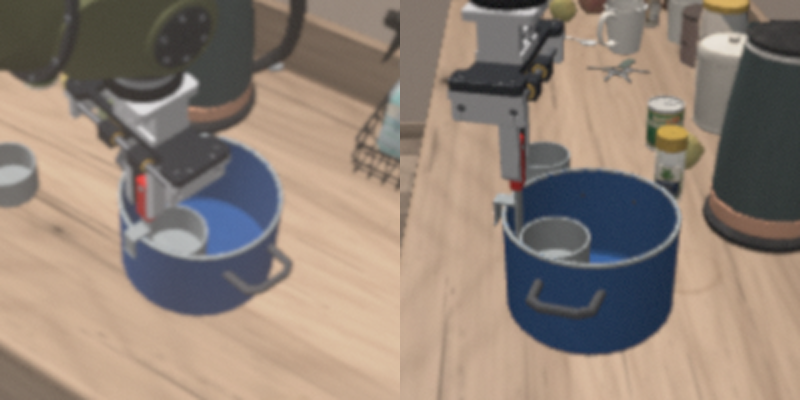

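The hook straddles the rim (scene crop (135,238)) with the cup inside. There is no load on the rim yet, so I lower a little more until it carries.

Request:
{"method": "jog_arm", "body": {
  "plan": [0,0,-0.0005,0,0,0,0,0,-0.001,0,0,0,0,0,-0.0015,0,0,0,0,0,-0.002,0,0,0,0,0,-0.002,0,0,0,0,0,-0.002,0,0,0]
}}

```text
clock: 8.65
eef_pos: [430.6, -120.4, 160.9]
eef_rot: [3.141, 0.002, 2.859]
wrist_force: [-3.1, 2.1, 14.8]
finger_gap: 22.1
finger_force: 30.0
```

Contact at 15 N. I release, then check that it stays before retreating straight up.

Request:
{"method": "jog_arm", "body": {
  "plan": [0,0,0.001,0,0,0,0,0,0.001,0,0,0,0,0,0.001,0,0,0,0,0,0.001,0,0,0,0,0,0.001,0,0,0,0,0,0.001,0,0,0,0,0,0.001,0,0,0,0,0,0.001,0,0,0,0,0,0.001,0,0,0,0,0,0.001,0,0,0],
  "claw": 0.06
}}

```text
clock: 9.65
eef_pos: [430.1, -120.4, 160.5]
eef_rot: [-3.142, 0.0, 2.859]
wrist_force: [-0.7, 0.6, -0.3]
finger_gap: 60.2
finger_force: 0.0
```

Request:
{"method": "jog_arm", "body": {
  "plan": [0,0,0.01,0,0,0,0,0,0.03,0,0,0,0,0,0.06,0,0,0,0,0,0.1,0,0,0,0,0,0.14,0,0,0,0,0,0.17,0,0,0,-0.03,0,0.18,0,0,0,-0.06,0,0.18,0,0,0,-0.08,0,0.18,0,0,0,-0.08,0,0.18,0,0,0,-0.08,0,0.18,0,0,0,-0.08,0,0.18,0,0,0]
}}

```text
clock: 10.85
eef_pos: [350.6, -120.4, 340.6]
eef_rot: [3.142, -0.0, 2.859]
wrist_force: [-0.7, -0.6, -0.1]
finger_gap: 60.1
finger_force: 0.0
```

```bash
python3 - <<'E'
from h import *
out=[]
for n in("scene","side"):
    c=get_calibration(n);p,d=camera(n);h=cv2.cvtColor(p,cv2.COLOR_RGB2HSV)
    V,U=np.mgrid[:400,:640];P=pts(c,np.c_[U.ravel(),V.ravel()],d.ravel());P[d.ravel()==0]=9999
    m=red(h).ravel()&(abs(P[:,0]-430)<50)&(abs(P[:,1]+120)<50)&(P[:,2]<230);Q=P[m]
    if len(Q)>5: print(n,'red',np.percentile(Q,[2,50,98],axis=0).round(1).tolist())
    b=(np.hypot(P[:,0]-468,P[:,1]+131)<60)&(np.hypot(P[:,0]-507,P[:,1]+143)<86)&(P[:,2]>78)&(P[:,2]<100)&(~blue(h).ravel());Q=P[b]
    if len(Q)>10: A=np.c_[2*Q[:,:2],np.ones(len(Q))];s=np.linalg.lstsq(A,(Q[:,:2]**2).sum(1),rcond=None)[0];print(' cup',len(Q),s[:2],np.sqrt(s[2]+s[0]**2+s[1]**2))
    out.append(cv2.resize(p[100:300,240:440],(400,400),interpolation=cv2.INTER_CUBIC))
cv2.imwrite("pics/f.png",np.hstack(out)[...,::-1])
E
```

```text
scene red [[434.0, -138.9, 150.3], [441.8, -130.8, 179.1], [456.7, -118.6, 199.2]]
side red [[438.7, -140.5, 144.2], [448.1, -136.6, 176.0], [458.9, -124.5, 198.6]]
 cup 50 [ 468.63700737 -134.1198806 ] 36.59144464660997
```

View pics/f.png

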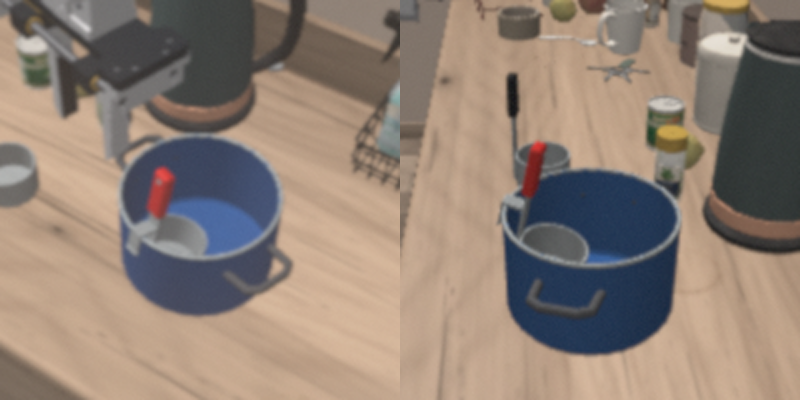

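It hangs by itself, hook outside at scene crop (140,240) and cup inside. I check the lean, derive the judged points and hand in if they are in range.

```bash
python3 - <<'E'
from h import *
pot=np.array([507,-143.2]);ok=[]
for n in("scene","side"):
    c=get_calibration(n);p,d=camera(n);h=cv2.cvtColor(p,cv2.COLOR_RGB2HSV)
    V,U=np.mgrid[:400,:640];P=pts(c,np.c_[U.ravel(),V.ravel()],d.ravel());P[d.ravel()==0]=9999
    Q=P[red(h).ravel()&(abs(P[:,0]-440)<40)&(abs(P[:,1]+130)<40)&(P[:,2]<192)]
    q=np.linalg.svd(Q-Q.mean(0),full_matrices=False)[2][0];q*=np.sign(q[2]);th=np.arccos(q[2])
    T=P[red(h).ravel()&(abs(P[:,0]-440)<40)&(abs(P[:,1]+130)<40)&(P[:,2]>194)].mean(0)
    x=np.array([np.cos(-.283),np.sin(-.283),0]);x-=x@q*q;x/=np.linalg.norm(x)
    hk=T-80*q-12*x; o=T-165*q+40*x
    print(n,'lean',th,'top',T,'hook r,z',np.linalg.norm(hk[:2]-pot),hk[2],'cup r,z',np.linalg.norm(o[:2]-pot),o[2])
    ok.append(th<.36 and 81<np.linalg.norm(hk[:2]-pot)<105 and np.linalg.norm(o[:2]-pot)<63 and o[2]>22)
print(ok)
if all(ok): print(manip.sign_off())
E
```

```text
scene lean 0.2615856892462207 top [ 449.76315193 -130.0339124   197.01786315] hook r,z 89.21196656723379 122.53673256087811 cup r,z 60.52384348026659 28.306451128751693
side lean 0.19729762588621316 top [ 453.67219931 -132.74200735  196.99209718] hook r,z 81.49806710242292 120.87572374795133 cup r,z 46.96233596328251 27.421061533506823
[np.True_, np.True_]
the job is handed in; nothing more can be done
None
```

The red-handled ladle hangs by its hook on the blue pot's rim, released, with its cup inside and about 28 mm up; both camera views put every checked point within the limits, and the job is handed in, though no verdict was returned.

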